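# Heat up one click, then start the bamboo bending heater

## Task

Turn the heat up by one setting: lay a fingertip on the large knurled dial and turn it clockwise, seen from above, with light pressure until it clicks into the next detent, one click only. Then press the round start button on the smaller box fully down and let it come back up. Do not pick up or shift any of the things standing about.

Things in the scene. Friction and masses are not known exactly. Their poses are not given: they have to be found in the camera images.
- controller: heat controller: grey steel box fixed to the table, 200 (its x) x 170 (its y) x 70 mm high, origin at the centre of its underside. The large dial lies on its top, its axis 12 mm to -x of the centre. Three raised dots (small, middle, large: low, middle, high heat) lie past the dial's far side. It stands left or right in the work area, turned up to 0.35 rad
- dial_top (a point): centre of the flat top face of the dial, 96 mm above the table. The dial is an aluminium disc 90 mm across, 22 mm high, with a knurled rim (ridges on the outer 8 mm, 0.4 mm proud), turning about a vertical axis through this point. Press a fingertip on its top, 25 to 40 mm from the axis, and drag in an arc. It is sprung: sinks up to 5 mm (2 N at first, 8 N at the bottom) and comes back up
- dial_mark (a point): point on the dial's dark pointer line, on the top face 40 mm from the axis; turns with the dial and points to the dot of the present setting. Turning the dial over a crest needs at most about 0.07 N m: 3 to 8 N of pressure is enough; pressing or squeezing it with over 35 N fails
- dial (a joint): angle of the dial in rad, growing clockwise seen from above. Detents at 0 (low), 0.70 (middle) and 1.40 (high), with stops just beyond the outer two. It starts in the low or the middle detent; one click is 0.70 rad. Let go within 0.3 rad of a detent it snaps into it by itself; the crests lie midway
- start_pod: start pod: grey steel box fixed to the table, 120 x 120 x 60 mm high, origin at the centre of its underside; carries the start button in the centre of its top. It stands on the other side of the work area from the heat controller
- start_top (a point): centre of the top of the round steel start button, 32 mm across, in a black collar on the pod; pressed straight down
- start (a joint): travel of the start button in m, 0 up, 0.006 fully down (about 5 N); springs back. Counts as pressed beyond 0.0045 for 0.1 s
- cup: open bamboo cup, 56 mm across, 75 mm high, standing on the table between the two boxes; loose bystander, origin at the centre of its underside; not to be moved (over 30 mm fails)
- offcut: solid bamboo offcut, 30 mm across, 30 mm high, standing on the lid of the heat controller near one far corner; loose bystander, origin at the centre of its underside; not to be moved (over 30 mm fails)
- jar: amber glass jar, 60 mm across, 75 mm high, on the table beyond the boxes; loose bystander, origin at the centre of its underside; not to be moved (over 30 mm fails)
- brush_pot: dark bamboo brush pot, 84 mm across, 110 mm high, on the table to the left; loose bystander, origin at the centre of its underside; not to be moved (over 30 mm fails)
- tube: bamboo tube, 68 mm across, 90 mm high, standing on the table to the right; loose bystander, origin at the centre of its underside; not to be moved (over 30 mm fails)
- brush: flat brush lying on the table near the robot on the left; loose bystander, origin at the centre of its underside; not to be moved (over 30 mm fails)
- mallet: small hammer lying on the table near the robot on the right; loose bystander, origin at the centre of its underside; not to be moved (over 30 mm fails)

How it is judged:
On the way, in this order (a step that is already met when the one before it is completed fails the run):
1. the dial has clicked one detent clockwise from where it began ((value of joint dial between 0.62 and 0.78 rad or value of joint dial between 1.32 and 1.48 rad) and distance of dial_mark from where it was at the start of the episode between 0.0243 and 0.031 m and velocity of joint dial between -0.2 and 0.2 rad/s and contact force between each of the arm, the fingers and dial below 0.2 N), for 0.2 s.
2. then the start button is pressed down (value of joint start above 0.0045 m), for 0.1 s.
At the end, for the whole second after the job is handed in: The dial rests in the next detent clockwise from its starting one (0.70 +- 0.08 rad on), the start button has been pressed after that and is up again, and every bystander is within 30 mm of its starting place ((value of joint dial between 0.62 and 0.78 rad or value of joint dial between 1.32 and 1.48 rad) and distance of dial_mark from where it was at the start of the episode between 0.0243 and 0.031 m and velocity of joint dial between -0.2 and 0.2 rad/s and value of joint start below 0.0015 m and distance of each of cup, offcut, jar, brush_pot, tube, brush, mallet from where it was at the start of the episode below 0.03 m); the robot touches nothing.
It fails at once if the start button is pressed before the dial has been turned (value of joint start above 0.0045 m and distance of dial_mark from where it was at the start of the episode below 0.015 m).
It fails at once if the dial is squeezed or pressed with more than 35 N (contact force between the fingers and dial above 35 N).
It fails at once if a bystander is moved or lifted by more than 30 mm (distance of any of cup, offcut, jar, brush_pot, tube, brush, mallet from where it was at the start of the episode above 0.03 m).
It also fails if it takes over 45 s, if anything falls off the work surface, if the arm or the gripper's body presses on something with over 40 N, if the wrist force passes 120 N, or if a joint passes its speed limit or range.

## Robot

A 7-joint arm with a two-finger parallel gripper is mounted at the origin on the work surface. World frame = base frame: x ahead of the robot, y to its left, z up, the work surface at z = 0. Lengths are in m, angles in rad, forces in N, time in s.
With the tool pointing down it reaches from about 0.425 to 0.925 m from the base axis. Payload 6.8 kg.
Tool frame: the origin (TCP) lies at the very end of the fingers, on their centre line; the grasp point (between the pads) lies 19 mm behind it; x points along the fingers, y is the direction in which the jaws open and shut, and the axes are right-handed (so a half turn about x gives the same grasp; the last joint's range is limited). The gripper opens to 85 mm and grips with 20 to 120 N. Pads are 22 mm wide; open, the fingers measure 114 mm over their backs; the gripper's body (76 mm by 85 mm) begins 54 mm behind the grasp point. The pads swing forward as they close: fully open they stand 13 mm farther back than shut.
Start: joints at [1.211, 0.477, 0.022, 1.555, -0.011, 1.109, -0.083], TCP at [0.168, -0.654, 0.231] pointing down, gripper open.
Joint ranges: [-2.96, 2.96], [-0.34, 2.1], [-1.41, 1.46], [0.24, 2.44], [-1.37, 4.51], [0.17, 1.92], [-2.96, 2.96]. Speed limits (rad/s): [2.39, 2.39, 3.14, 3.14, 3.14, 3.14, 3.14].

## Interface

Orientations are given as a rotation vector (axis times angle).
In Python, from bench import get_obs, grab_frame, camera_info, hand_in gives the robot as it stands.
- The arm moves only by the tool apply_moves, never from a script. Its argument "series" is text: rows parted by semicolons, each of 7 numbers parted by spaces: the turn, a rotation vector about the tool's x, y, z in rad, then the shift along the tool's x, y, z in m, then the opening, from 0 (shut) to 1 (fully open). In form: wx wy wz tx ty tz hand; .... A call has 1 to 12 rows; each row is the pose to reach, as a shift and turn from the pose commanded when the call began, along the tool's axes at that moment; what a row does not reach only later rows make up. A row lasts 1/8 s, in which the tool goes at most 62.5 mm and 10.7 degrees, less where a joint would pass 70% of its speed; a pose out of reach is approached as far as the arm can. A call with a gripper value outside its range is refused whole. The fingers move at their own pace and stop on an object; "force" is the grip in N (left out, the last holds). Time passes only in rows, so rows that repeat a pose let the fingers close. It gives the time, the measured TCP pose, the force and the opening at its end, in the units of the state.
- get_obs(): the state, without advancing time (a new reading comes with each control period).
- grab_frame(name): name is "scene" or "top" or "wrist"; returns the picture (480x640x3 uint8, blue, green, red); there is no depth.
- camera_info(name): a dict with "fov_y" (degrees; the focal length in pixels is half the picture's height over the tangent of half this angle, whatever the lens; pixels are square), "cx", "cy" (the principal point, pixels), "rvec" (rotation vector, rad) and "tvec" (3), from world to camera coordinates, as OpenCV has them. Camera axes: x right, y down, z forward; pixel columns grow to the right and rows downward; lengths in m; the calibration is good to about 2 mm. A picture is of the moment at which its call begins: read the wrist's pose just before it. camera_info takes no time and is no camera call; for the wrist camera it gives the pose at the moment of the call.
- hand_in(): hands the job in, once; it reports no verdict.
The state is a dict: "clock": time; "joints": joint angles; "qvel": joint speeds; "tau": joint torques, N m; "tcp_pos": TCP position; "orientation": TCP orientation; "contact_force": force on the tool from outside, world axes, zero at the start; "moment": the same for the moment, N m; "grip_width": finger opening in m.
Only numpy, scipy, OpenCV 4.12 (cv2) and the standard library are available. Lean on these libraries where they do the work, as an engineer would, in place of code of your own. Each camera call takes 0.05 s, during which the arm holds its last target.

## Working session

There is one attempt and no reset: what is moved stays moved. The work goes in short steps, Python scripts to look and compute and a tool call to move; the robot and the scene stay as the last step left them, time stands still between calls to the robot, and variables do not carry over. Pictures are saved under pics/ and viewed, and the job is handed in when it is done.

Besides the shell and the picture viewer there is one more tool, called after "Request:" in YAML: its name, and indented under it one key for each argument. apply_moves: Moves the arm, as the interface text tells. Its arguments: {"type":"object","properties":{"series":{"type":"string"},"force":{"type":"number"}},"required":["series"]}

```bash
mkdir -p pics; ls; python3 - <<'E'
from bench import *
import cv2
print(get_obs())
for n in ["scene","top","wrist"]:
    print(n,camera_info(n)); 
for n in ["scene","top"]:
    cv2.imwrite(f"pics/{n}0.png",grab_frame(n))
E
```

```text
pics
{'clock': 0.0, 'joints': array([ 1.21091274,  0.47780253,  0.02234786,  1.55648148, -0.0114962 ,
        1.10930801, -0.08306377]), 'qvel': array([ 0.00168183, -0.00054101,  0.00010725, -0.00019313, -0.00084879,
        0.00090095,  0.00110023]), 'tau': array([ 5.57537132e-04, -5.96438920e+01,  1.60790998e+00, -2.81190044e+01,
        1.24860794e-02,  9.21176921e-03, -4.13003050e-06]), 'tcp_pos': array([ 0.16798933, -0.65313054,  0.23031158]), 'orientation': array([ 2.08773974,  0.2662605 , -2.0885394 ]), 'contact_force': array([ 0.10212646,  0.50206917, -0.40967269]), 'moment': array([-0.00216491,  0.00111434, -0.01106481]), 'grip_width': 0.08539471642703887}
scene {'fov_y': 56.5062965635209, 'cx': 320.10150243252383, 'cy': 244.80918313159003, 'rvec': array([ 1.7407335 ,  2.06289941, -0.62707732]), 'tvec': array([ 0.10193757, -0.38348375,  1.31359376])}
top {'fov_y': 54.76753334128181, 'cx': 322.8916226574941, 'cy': 242.84974831999216, 'rvec': array([ 2.07364444, -2.11715171,  0.2430541 ]), 'tvec': array([0.00318607, 0.53884182, 1.11277813])}
wrist {'fov_y': 61.07779824067083, 'cx': 316.4918733006944, 'cy': 244.52461661178828, 'rvec': array([-2.27189637,  1.75806726,  0.28881604]), 'tvec': array([-0.67512595, -0.04306765,  0.37987773])}
```

View pics/top0.png

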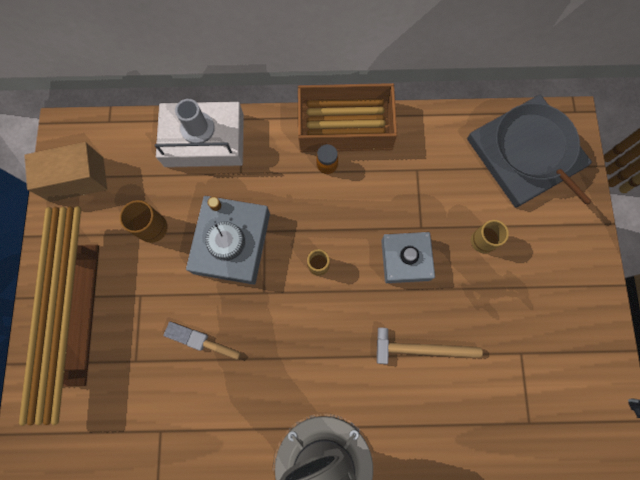

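View pics/scene0.png

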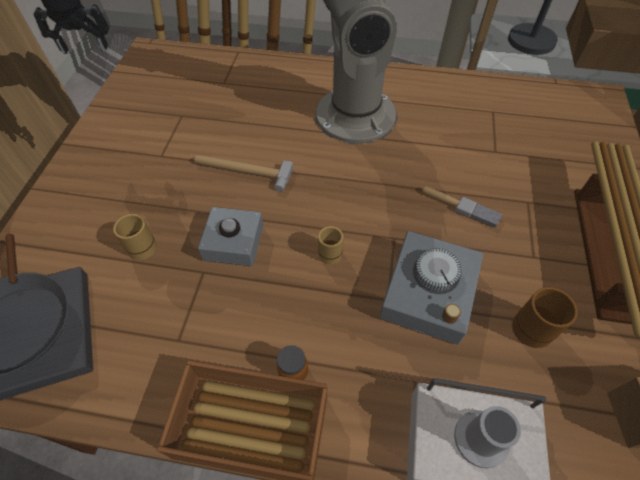

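The top view shows the controller at about (228,240), the dial at (224,239), the offcut at (214,203), the pod at (408,257) and the cup at (318,262). I'll zoom in on the controller and pod.

```bash
cat > h.py <<'E'
import numpy as np, cv2
from bench import *
def cam(n):
    c=camera_info(n); f=240/np.tan(np.radians(c['fov_y'])/2)
    R=cv2.Rodrigues(np.array(c['rvec']))[0]; t=np.array(c['tvec'])
    K=np.array([[f,0,c['cx']],[0,f,c['cy']],[0,0,1]]); return K,R,t
def ray(n,u,v,z):
    K,R,t=cam(n); d=R.T@np.linalg.inv(K)@np.array([u,v,1.]); o=-R.T@t
    return o+d*(z-o[2])/d[2]
def proj(n,p):
    K,R,t=cam(n); q=K@(R@np.array(p)+t); return q[:2]/q[2]
E
python3 - <<'E'
from h import *
a=cv2.imread('pics/top0.png'); b=cv2.imread('pics/scene0.png')
cv2.imwrite('pics/z1.png',cv2.resize(a[185:295,180:280],None,fx=5.4,fy=5.4,interpolation=cv2.INTER_CUBIC))
cv2.imwrite('pics/z2.png',cv2.resize(b[225:345,375:490],None,fx=5,fy=5,interpolation=cv2.INTER_CUBIC))
cv2.imwrite('pics/z3.png',cv2.resize(a[225:290,375:445],None,fx=6,fy=6,interpolation=cv2.INTER_CUBIC))
E
```

```text
(no output)
```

View pics/z1.png

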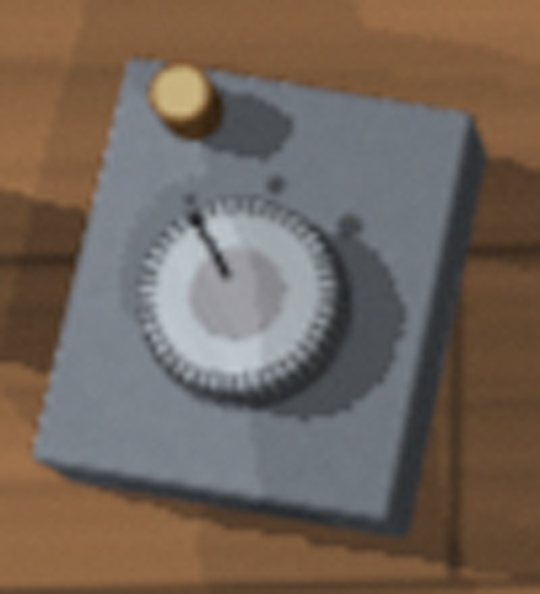

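View pics/z2.png

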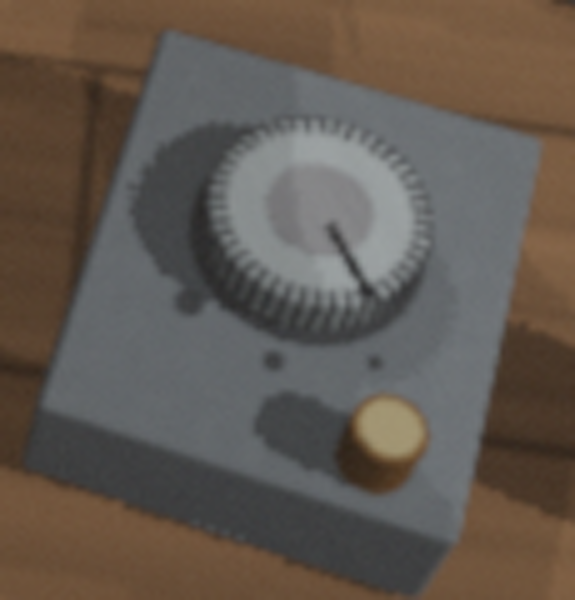

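View pics/z3.png

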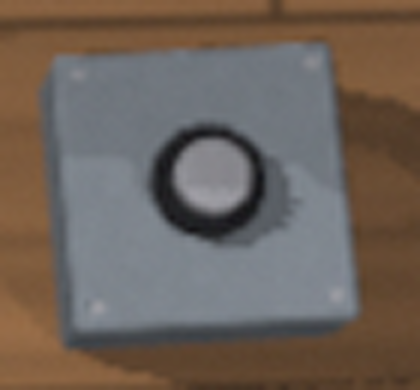

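Top view: dial face centre is at (223.9,239.3), with its pointer on the small dot, so it starts at low. The button centre is at (410.3,254). In the scene view the dial is at (439.4,266.4) and the button at about (229,226).

```bash
python3 - <<'E'
from h import *
def tri(p,q):
    A=[];b=[]
    for n,(u,v) in (("top",p),("scene",q)):
        K,R,t=cam(n); d=R.T@np.linalg.inv(K)@np.array([u,v,1.]); d/=np.linalg.norm(d); P=np.eye(3)-np.outer(d,d)
        A.append(P); b.append(P@(-R.T@t))
    return np.linalg.lstsq(np.vstack(A),np.hstack(b),rcond=None)[0]
T=lambda x,y:(x/5.4+180-.4,y/5.4+185-.4); S=lambda x,y:(x/5+375-.4,y/5+225-.4)
print('dial',tri(T(237,293),S(322,207)),ray('top',*T(237,293),.096),ray('scene',*S(322,207),.096))
print('markout',ray('top',*T(193,213),.096),ray('scene',*S(372,294),.096))
print('offcut top',ray('top',*T(180,92),.1),ray('scene',*S(390,427),.1))
for c in [(132,62),(475,112),(388,518),(38,455)]: print('corner',ray('top',*T(*c),.07))
b=cv2.imread('pics/scene0.png')
cv2.imwrite('pics/z4.png',cv2.resize(b[200:270,195:270],None,fx=7,fy=7,interpolation=cv2.INTER_CUBIC))
for z in (.06,.07,.075): print('btn',z,ray('top',212/6+375-.4,174/6+225-.4,z))
E
```

```text
dial [0.54577444 0.2371509  0.09869392] [0.54645432 0.23770795 0.096     ] [0.54404538 0.23772722 0.096     ]
markout [0.58499432 0.25918905 0.096     ] [0.5815527  0.25838737 0.096     ]
offcut top [0.64253209 0.26626864 0.1       ] [0.64129335 0.26500427 0.1       ]
corner [0.66838836 0.29732254 0.07      ]
corner [0.63960629 0.13248642 0.07      ]
corner [0.44505086 0.17093366 0.07      ]
corner [0.47782243 0.33324027 0.07      ]
btn 0.06 [ 0.50693818 -0.22755629  0.06      ]
btn 0.07 [ 0.50483394 -0.22565451  0.07      ]
btn 0.075 [ 0.50378183 -0.22470363  0.075     ]
```

View pics/z4.png

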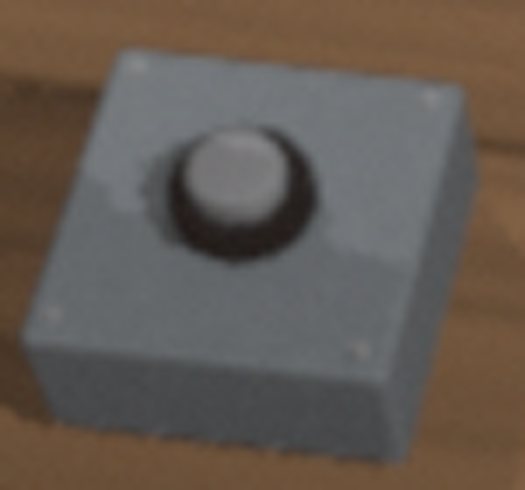

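```bash
cat >> h.py <<'E'
from scipy.spatial.transform import Rotation as Ro
def rel(p,dyaw=0.,p0=None,R0=None):
    o=get_obs(); p0=o['tcp_pos'] if p0 is None else p0
    R0=Ro.from_rotvec(o['orientation']) if R0 is None else R0
    t=R0.inv().apply(np.array(p)-p0); w=(R0.inv()*Ro.from_rotvec([0,0,dyaw])*R0).as_rotvec()
    return np.round(np.r_[w,t],4)
E
python3 - <<'E'
from h import *
o=get_obs(); print(Ro.from_rotvec(o['orientation']).as_matrix().round(4), o['clock'])
C=np.array([.5455,.237]); a=-0.9
P=C+.031*np.array([np.cos(a),np.sin(a)])
print(P); print(rel([.52,-.25,.23])); print(rel([*P,.23])); print(rel([*P,.13]))
def tri(p,q):
    A=[];b=[]
    for n,(u,v) in (("top",p),("scene",q)):
        K,R,t=cam(n); d=R.T@np.linalg.inv(K)@np.array([u,v,1.]); d/=np.linalg.norm(d); P=np.eye(3)-np.outer(d,d)
        A.append(P); b.append(P@(-R.T@t))
    return np.linalg.lstsq(np.vstack(A),np.hstack(b),rcond=None)[0]
print(tri((212/6+375-.4,174/6+225-.4),(228.2,224.2)), ray('scene',228.2,224.2,.07))
E
```

```text
[[-5.000e-04  2.491e-01 -9.685e-01]
 [ 1.600e-03 -9.685e-01 -2.491e-01]
 [-1.000e+00 -1.600e-03  1.000e-04]] 0.1
[0.56476991 0.21271687]
[ 0.      0.      0.      0.0008 -0.3028 -0.4413]
[ 0.      0.      0.      0.0015 -0.7398 -0.6   ]
[ 0.      0.      0.      0.1015 -0.7396 -0.6   ]
[ 0.50272944 -0.22395364  0.08031443] [ 0.49574612 -0.22815402  0.07      ]
```

Request:
apply_moves:
  series: "0 0 0 0 -0.3 -0.44 0; 0 0 0 0 -0.3 -0.44 0; 0 0 0 0 -0.3 -0.44 0; 0 0 0 0 -0.3 -0.44 0; 0 0 0 0 -0.3 -0.44 0; 0 0 0 0 -0.3 -0.44 0; 0 0 0 0 -0.3 -0.44 0; 0 0 0 0 -0.3 -0.44 0; 0 0 0 0 -0.3 -0.44 0; 0 0 0 0 -0.3 -0.44 0"

```text
clock: 1.35
tcp_pos: [0.5214, -0.2501, 0.2309]
orientation: [2.085, 0.272, -2.084]
contact_force: [-0.5, -1.6, -0.1]
grip_width: 0.0001
```

Request:
apply_moves:
  series: "0 0 0 0 -0.437 -0.16 0; 0 0 0 0 -0.437 -0.16 0; 0 0 0 0 -0.437 -0.16 0; 0 0 0 0 -0.437 -0.16 0; 0 0 0 0 -0.437 -0.16 0; 0 0 0 0 -0.437 -0.16 0; 0 0 0 0 -0.437 -0.16 0; 0 0 0 0 -0.437 -0.16 0; 0 0 0 0.05 -0.437 -0.16 0; 0 0 0 0.09 -0.437 -0.16 0; 0 0 0 0.09 -0.437 -0.16 0; 0 0 0 0.09 -0.437 -0.16 0"

```text
clock: 2.85
tcp_pos: [0.5667, 0.209, 0.1427]
orientation: [2.09, 0.263, -2.086]
contact_force: [0.9, 0.6, 1.4]
grip_width: -0.0001
```

```bash
python3 - <<'E'
from h import *
o=get_obs(); print(o['joints'].round(3),o['tcp_pos'],o['orientation'],o['contact_force'],o['clock'])
w=grab_frame('wrist'); a=grab_frame('top')
cv2.imwrite('pics/w1.png',w); cv2.imwrite('pics/t1.png',cv2.resize(a[150:320,140:340],None,fx=3,fy=3,interpolation=cv2.INTER_CUBIC))
C=[.5455,.237,.096]; print('dial in wrist',proj('wrist',C), proj('wrist',o['tcp_pos']))
E
```

```text
[-0.176  0.483 -0.37   1.793  0.216  0.903 -1.962] [0.56669987 0.20904306 0.14268695] [ 2.0897808   0.26316593 -2.08642258] [0.87033198 0.64767119 1.35116112] 2.85
dial in wrist [252.69413128 302.4635972 ] [314.9474886  324.47822143]
```

View pics/w1.png

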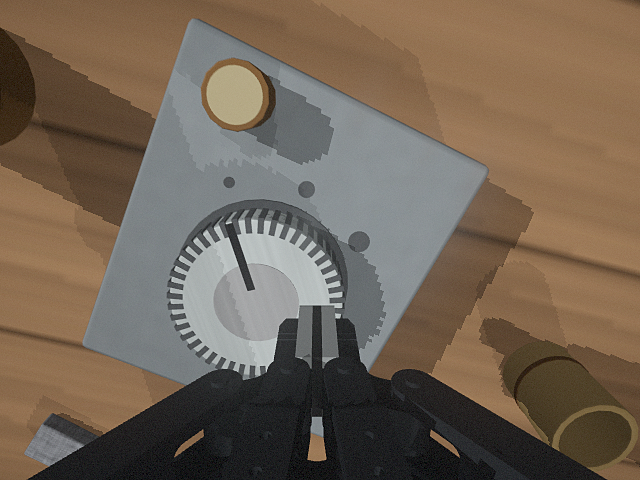

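View pics/t1.png

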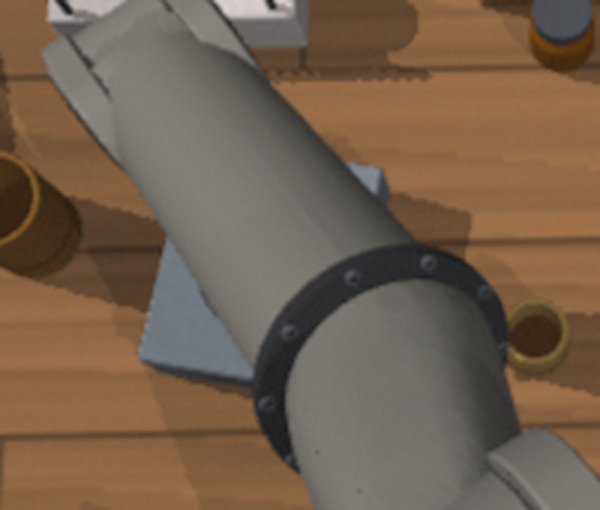

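The wrist view shows the dial face centre at about (256,301), the closed fingertips at (317,318), and the pointer on the small dot. I'll refine the dial centre and descend.

```bash
python3 - <<'E'
from h import *
w=cv2.imread('pics/w1.png'); g=cv2.cvtColor(w,cv2.COLOR_BGR2HSV)
print(ray('wrist',256,301,.096),ray('wrist',229,222,.096),ray('wrist',251,290,.096))
o=get_obs(); print(o['tcp_pos'],o['clock'],o['contact_force'], o['qvel'].round(3))
print(Ro.from_rotvec(o['orientation']).as_matrix().round(3))
E
```

```text
[0.54674568 0.23551636 0.096     ] [0.58482609 0.25679026 0.096     ] [0.5521944  0.23926322 0.096     ]
[0.56707584 0.20963652 0.14343287] 2.95 [0.61766926 0.57175226 0.1048023 ] [-0.004 -0.002 -0.001  0.002  0.002 -0.006 -0.002]
[[ 0.003  0.248 -0.969]
 [ 0.001 -0.969 -0.248]
 [-1.    -0.    -0.003]]
```

Request:
apply_moves:
  series: "0 0 0 0.02 -0.0025 0.001 0; 0 0 0 0.036 -0.0025 0.001 0; 0 0 0 0.044 -0.0025 0.001 0; 0 0 0 0.044 -0.0025 0.001 0; 0 0 0 0.044 -0.0025 0.001 0; 0 0 0 0.044 -0.0025 0.001 0"

```text
clock: 3.7
tcp_pos: [0.5644, 0.2119, 0.0978]
orientation: [2.088, 0.264, -2.087]
contact_force: [0.1, -0.5, 0.7]
grip_width: -0.0001
```

```bash
python3 - <<'E'
from h import *
o=get_obs(); print(o['tcp_pos'],o['clock'],o['contact_force'], o['qvel'].round(3))
E
```

```text
[0.56440329 0.21185802 0.09784757] 3.7 [ 0.05425595 -0.49181516  0.66881965] [ 0.     0.001  0.     0.003  0.    -0.001  0.   ]
```

Request:
apply_moves:
  series: "0 0 0 0.002 0 0 0; 0 0 0 0.004 0 0 0; 0 0 0 0.004 0 0 0; 0 0 0 0.004 0 0 0"

```text
clock: 4.2
tcp_pos: [0.5645, 0.2118, 0.0937]
orientation: [2.088, 0.264, -2.087]
contact_force: [-0.9, 0.4, 4.8]
grip_width: -0.0001
```

```bash
python3 - <<'E'
from h import *
o=get_obs(); p=o['tcp_pos']; print(p,o['contact_force'])
C=np.array([.546,.236,p[2]])
for th in np.arange(1,9)*.09:
    q=C+Ro.from_rotvec([0,0,-th]).apply(p-C)-[0,0,.001]; print(rel(q,-th,p0=p))
E
```

```text
[0.56449908 0.21178194 0.09370078] [-0.87123908  0.35672202  4.82408274]
[0.09   0.     0.0001 0.001  0.001  0.0026]
[0.18   0.     0.0002 0.001  0.0017 0.0052]
[0.27   0.     0.0003 0.001  0.0022 0.0079]
[3.60e-01 0.00e+00 3.00e-04 1.00e-03 2.40e-03 1.06e-02]
[4.50e-01 0.00e+00 4.00e-04 1.00e-03 2.40e-03 1.34e-02]
[5.40e-01 0.00e+00 5.00e-04 1.00e-03 2.10e-03 1.61e-02]
[6.30e-01 0.00e+00 6.00e-04 1.00e-03 1.60e-03 1.88e-02]
[7.20e-01 0.00e+00 7.00e-04 1.00e-03 9.00e-04 2.15e-02]
```

Request:
apply_moves:
  series: "0 0 0 0.001 0 0 0; 0.09 0 0 0.001 0.001 0.0026 0; 0.18 0 0 0.001 0.0017 0.0052 0; 0.27 0 0 0.001 0.0022 0.0079 0; 0.36 0 0 0.001 0.0024 0.0106 0; 0.45 0 0 0.001 0.0024 0.0134 0; 0.54 0 0 0.001 0.0021 0.0161 0; 0.63 0 0 0.001 0.0016 0.0188 0; 0.7 0 0 0.001 0.001 0.021 0; 0.7 0 0 0.001 0.001 0.021 0; 0.7 0 0 0.001 0.001 0.021 0"

```text
clock: 5.58
tcp_pos: [0.5443, 0.2057, 0.0928]
orientation: [-1.973, 0.449, 1.972]
contact_force: [-0.3, -0.2, 5.8]
grip_width: 0.0002
```

```bash
python3 - <<'E'
from h import *
o=get_obs(); print(o['tcp_pos'],o['clock'],o['contact_force'],o['moment'],o['joints'].round(2))
cv2.imwrite('pics/w2.png',grab_frame('wrist'))
E
```

```text
[0.54434613 0.20565723 0.0927581 ] 5.575 [-0.30812485 -0.21474229  5.82413446] [-0.03494434  0.0114272  -0.01099873] [-0.32  0.5  -0.19  1.89  0.13  0.77 -2.6 ]
```

View pics/w2.png

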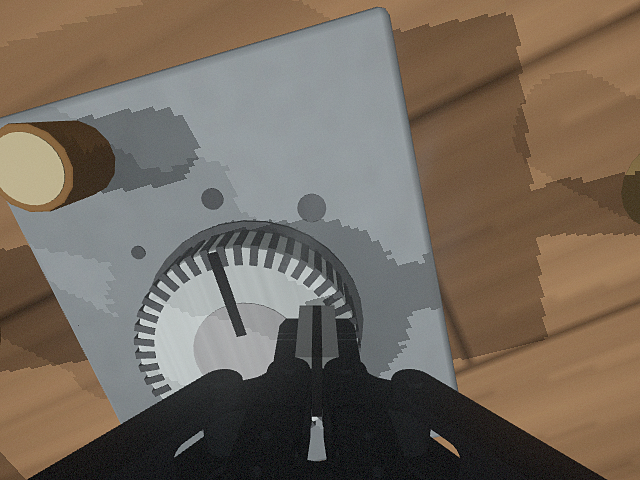

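The pointer (212,252) now aims at the middle dot (212,199): the dial has clicked over. I'll lift straight up and check.

Request:
apply_moves:
  series: "0 0 0 -0.004 0 0 0; 0 0 0 -0.012 0 0 0; 0 0 0 -0.04 0 0 0; 0 0 0 -0.07 0 0 0; 0 0 0 -0.07 0 0 0; 0 0 0 -0.07 0 0 0"

```text
clock: 6.38
tcp_pos: [0.5434, 0.2051, 0.1618]
orientation: [-1.972, 0.451, 1.974]
contact_force: [-0.4, 0.1, 0.1]
grip_width: -0.0
```

```bash
python3 - <<'E'
from h import *
o=get_obs(); print(o['tcp_pos'],o['clock'],o['contact_force'])
cv2.imwrite('pics/w3.png',grab_frame('wrist'))
print(proj('wrist',[.546,.236,.096]))
p=get_obs()['tcp_pos']
for z in (.16,.11): print(rel([.5025,-.2245,z],p0=p))
print(Ro.from_rotvec(o['orientation']).as_matrix().round(3))
E
```

```text
[0.54338454 0.20511827 0.16175074] 6.375 [-0.4089218   0.11428082  0.11293674]
[261.4447465  283.55671168]
[-0.      0.     -0.      0.0018  0.4048 -0.1495]
[-0.      0.     -0.      0.0518  0.4047 -0.1496]
[[-0.001 -0.433 -0.901]
 [-0.001 -0.901  0.433]
 [-1.     0.001  0.001]]
```

View pics/w3.png

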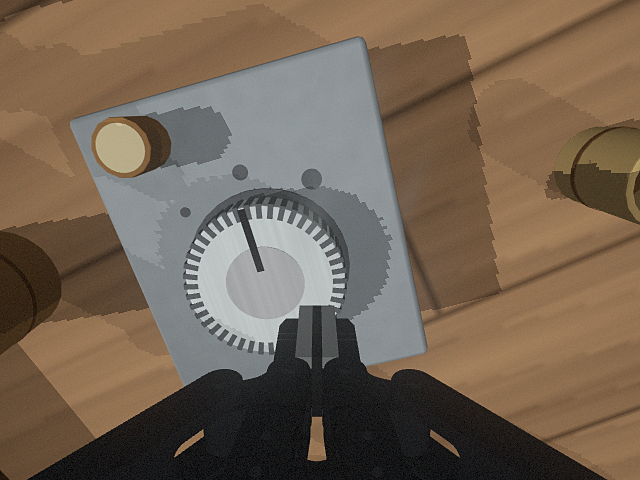

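```bash
python3 - <<'E'
from h import *
c=ray('wrist',265,283,.096);m=ray('wrist',241,211,.096);print(c,m,np.arctan2(*(m-c)[[1,0]]))
c0=np.array([0.54674568,0.23551636]);m0=np.array([0.58482609,0.25679026]);print(np.arctan2(*(m0-c0)[[1,0]]))
E
```

```text
[0.54544299 0.23405891 0.096     ] [0.58723497 0.22614203 0.096     ] -0.18721691529459747
0.5094656033334732
```

Request:
apply_moves:
  series: "0 0 0 0 0.4 -0.15 0; 0 0 0 0 0.4 -0.15 0; 0 0 0 0 0.4 -0.15 0; 0 0 0 0 0.4 -0.15 0; 0 0 0 0 0.4 -0.15 0; 0 0 0 0 0.4 -0.15 0; 0 0 0 0 0.4 -0.15 0; 0 0 0 0 0.4 -0.15 0; 0 0 0 0 0.4 -0.15 0; 0 0 0 0 0.4 -0.15 0; 0 0 0 0 0.4 -0.15 0"

```text
clock: 7.8
tcp_pos: [0.5061, -0.2186, 0.1622]
orientation: [-1.974, 0.447, 1.974]
contact_force: [-0.1, -0.1, -0.2]
grip_width: -0.0002
```

```bash
python3 - <<'E'
from h import *
o=get_obs(); print(o['tcp_pos'],o['clock'],o['contact_force'])
cv2.imwrite('pics/w4.png',grab_frame('wrist'))
for z in (.07,.08):print(proj('wrist',[.5025,-.2245,z]))
print(rel([.5025,-.2245,.1]))
E
```

```text
[ 0.50609598 -0.2185951   0.16216504] 7.8 [-0.1128695  -0.06075586 -0.15927979]
[325.09685627 250.63649597]
[325.43561679 256.28238731]
[0.     0.     0.     0.0623 0.0066 0.0008]
```

View pics/w4.png

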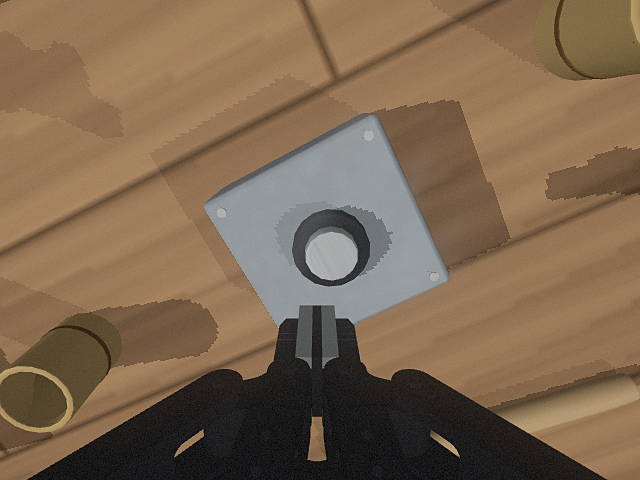

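The dial turned 0.697 rad. In the wrist view the button is centred at (331,255).

```bash
python3 - <<'E'
from h import *
b=ray('wrist',331,255,.08); print(b, ray('wrist',331,255,.072)); 
print(rel([.503,-.226,.09]))
E
```

```text
[ 0.50182032 -0.22779181  0.08      ] [ 0.49906045 -0.22681157  0.072     ]
[ 0.      0.      0.      0.0723  0.0078 -0.0003]
```

Request:
apply_moves:
  series: "0 0 0 0.02 0.0085 0 0; 0 0 0 0.05 0.0085 0 0; 0 0 0 0.066 0.0085 0 0; 0 0 0 0.066 0.0085 0 0; 0 0 0 0.066 0.0085 0 0; 0 0 0 0.066 0.0085 0 0"

```text
clock: 8.6
tcp_pos: [0.5029, -0.2279, 0.0973]
orientation: [-1.975, 0.45, 1.971]
contact_force: [0.3, -0.1, 0.9]
grip_width: 0.0001
```

Request:
apply_moves:
  series: "0 0 0 0.004 0 0 0; 0 0 0 0.008 0 0 0; 0 0 0 0.012 0 0 0; 0 0 0 0.015 0 0 0; 0 0 0 0.015 0 0 0; 0 0 0 0.015 0 0 0"

```text
clock: 9.35
tcp_pos: [0.502, -0.2276, 0.0814]
orientation: [-1.972, 0.45, 1.973]
contact_force: [-1.6, 0.1, 1.8]
grip_width: 0.0001
```

Request:
apply_moves:
  series: "0 0 0 0.002 0 0 0; 0 0 0 0.003 0 0 0; 0 0 0 0.003 0 0 0; 0 0 0 0.003 0 0 0"

```text
clock: 9.85
tcp_pos: [0.5021, -0.2277, 0.0784]
orientation: [-1.973, 0.45, 1.973]
contact_force: [-2.0, -0.3, 3.4]
grip_width: 0.0001
```

Request:
apply_moves:
  series: "0 0 0 0.002 0 0 0; 0 0 0 0.003 0 0 0; 0 0 0 0.003 0 0 0; 0 0 0 0.003 0 0 0"

```text
clock: 10.35
tcp_pos: [0.5022, -0.2277, 0.076]
orientation: [-1.973, 0.45, 1.973]
contact_force: [-4.0, 1.2, 12.2]
grip_width: 0.0
```

Request:
apply_moves:
  series: "0 0 0 0.001 0 0 0; 0 0 0 0.001 0 0 0; 0 0 0 0.001 0 0 0"

```text
clock: 10.72
tcp_pos: [0.5022, -0.2277, 0.0758]
orientation: [-1.973, 0.45, 1.973]
contact_force: [-7.3, 3.0, 19.4]
grip_width: 0.0001
```

```bash
python3 - <<'E'
from h import *
w=grab_frame('wrist');s=grab_frame('scene')
a=cv2.resize(w[190:380,200:450],(500,380)); b=cv2.resize(s[200:270,195:270],(407,380),interpolation=cv2.INTER_CUBIC)
cv2.imwrite('pics/p5.png',cv2.resize(np.hstack([a,b]),(790,331)))
E
```

```text
(no output)
```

View pics/p5.png

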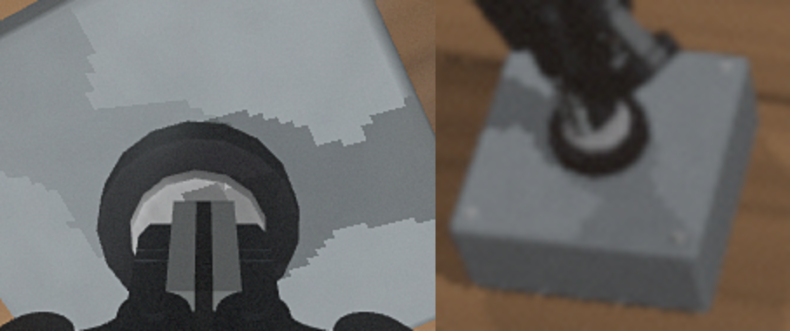

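The fingertips are on the button inside the collar, and force is rising hard at z≈0.076, so it has reached a stop. I'll release in small steps and use the force profile to confirm this was the button's own travel.

Request:
apply_moves:
  series: "0 0 0 -0.0025 0 0 0; 0 0 0 -0.0025 0 0 0; 0 0 0 -0.0025 0 0 0"

```text
clock: 11.2
tcp_pos: [0.5021, -0.2277, 0.0767]
orientation: [-1.973, 0.45, 1.973]
contact_force: [-1.9, 1.0, 4.1]
grip_width: 0.0002
```

Request:
apply_moves:
  series: "0 0 0 -0.0015 0 0 0; 0 0 0 -0.0015 0 0 0; 0 0 0 -0.0015 0 0 0"

```text
clock: 11.58
tcp_pos: [0.5021, -0.2277, 0.0782]
orientation: [-1.973, 0.45, 1.973]
contact_force: [-2.0, 0.7, 3.9]
grip_width: 0.0001
```

Request:
apply_moves:
  series: "0 0 0 -0.0015 0 0 0; 0 0 0 -0.0015 0 0 0; 0 0 0 -0.0015 0 0 0"

```text
clock: 11.95
tcp_pos: [0.5021, -0.2277, 0.0798]
orientation: [-1.973, 0.45, 1.973]
contact_force: [-1.5, 0.2, 2.9]
grip_width: -0.0001
```

Request:
apply_moves:
  series: "0 0 0 -0.0015 0 0 0; 0 0 0 -0.0015 0 0 0; 0 0 0 -0.0015 0 0 0"

```text
clock: 12.32
tcp_pos: [0.5022, -0.2277, 0.0813]
orientation: [-1.973, 0.45, 1.973]
contact_force: [-1.4, 0.0, 2.2]
grip_width: 0.0002
```

Request:
apply_moves:
  series: "0 0 0 -0.0015 0 0 0; 0 0 0 -0.0015 0 0 0; 0 0 0 -0.0015 0 0 0"

```text
clock: 12.7
tcp_pos: [0.5022, -0.2276, 0.0828]
orientation: [-1.973, 0.45, 1.973]
contact_force: [-0.3, -0.3, 0.3]
grip_width: 0.0
```

Request:
apply_moves:
  series: "0 0 0 -0.003 0 0 0; 0 0 0 -0.003 0 0 0; 0 0 0 -0.003 0 0 0"

```text
clock: 13.08
tcp_pos: [0.5022, -0.2277, 0.0859]
orientation: [-1.973, 0.45, 1.973]
contact_force: [-1.4, 0.2, 0.5]
grip_width: 0.0002
```

The spring range was z 0.082→0.076, about 6 mm at 2–5 N, so the button was fully pressed and came back up. I'll raise clear and check.

Request:
apply_moves:
  series: "0 0 0 -0.03 0 0 0; 0 0 0 -0.08 0 0 0; 0 0 0 -0.12 0 0 0; 0 0 0 -0.12 0 0 0; 0 0 0 -0.12 0 0 0; 0 0 0 -0.12 0 0 0"

```text
clock: 13.82
tcp_pos: [0.5012, -0.2273, 0.2044]
orientation: [-1.97, 0.449, 1.975]
contact_force: [1.2, -0.5, 0.3]
grip_width: -0.0001
```

```bash
python3 - <<'E'
from h import *
o=get_obs(); print(o['tcp_pos'],o['clock'],o['contact_force'])
s=grab_frame('scene');cv2.imwrite('pics/s6.png',s)
z=cv2.resize(s[225:345,375:490],None,fx=4,fy=4,interpolation=cv2.INTER_CUBIC)
cv2.imwrite('pics/z6.png',z)
E
```

```text
[ 0.50121829 -0.22732086  0.20437684] 13.825 [ 1.21090681 -0.4522246   0.2558314 ]
```

View pics/s6.png

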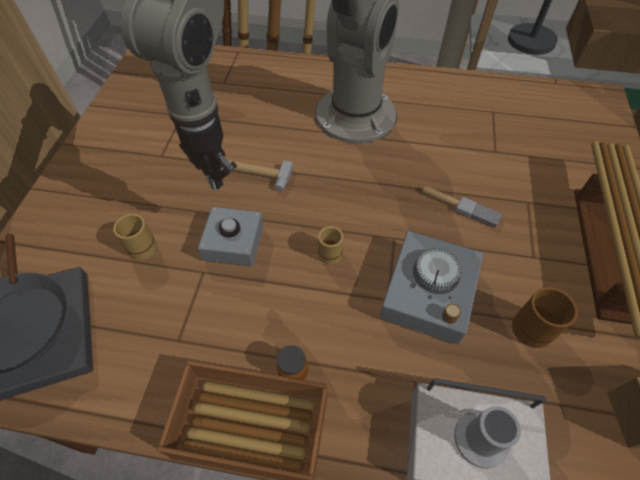

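View pics/z6.png

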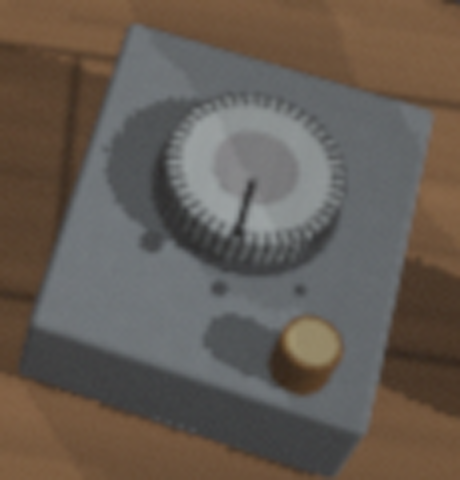

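The pointer is on the middle dot, the button at (229,227) is up, and every bystander is where it was in the first picture. Handing in.

```bash
python3 -c "
from bench import *
print(hand_in())"
```

```text
the job is handed in; nothing more can be done
None
```

The dial is one click up and the start button was pressed and released. The job was handed in at about 14 s of the 45 s allowed.

- **Dial:** I turned it from low to middle by dragging closed fingertips in an arc about 30 mm from the axis, at about 6 N. After letting go, the wrist camera measured a turn of 0.697 rad, and the last scene picture shows the pointer on the middle dot.
- **Start button:** I pressed it to its hard stop, at a peak of about 19 N. The force readings show about 6 mm of travel (z 0.082 to 0.076) at 2 to 5 N. On release the force fell away at z of about 0.083, and the last picture shows the button up.
- **Bystanders and arm:** By eye, all bystanders are where they were in the first scene picture. The mallet's handle is partly hidden by the arm there. The arm ended well clear at z = 0.20 m, with only about 1 N of noise on the force reading.

No check failed. The one small disagreement was that the first camera estimates of the dial and button positions differed by a few mm between views, so I refined both with the wrist camera before contact.

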